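# Hang the tweezer cup on the slotted upright and press it down to lock

## Task

Hang the white tweezer cup that has two hooks on its back on the slotted upright: put both hooks into the two slots, then press the cup down gently, feeling for the stop and never forcing it, until it is fully home and the spring catch has snapped out again into the recess in its back. Let go of it and leave the other things where they are.

Things in the scene. Friction and masses are not known exactly. Their poses are not given: they have to be found in the camera images.
- cup: White plastic open cup to hang, upright on the counter. Origin: on its underside, z up, x to its hooked back. Outside x -30 to +26 mm (flat back face at +26), 44 mm wide in y, 68 mm high, walls 4 mm, 0.11-0.22 kg. Grip it across the side walls (44 mm) from above. Low in the back a recess (z 15-25 mm, 8 mm deep) takes the catch; below it (z 0-13) the back slopes inward to ride over the catch.
- cup_hooks (a point): Point on the cup's back face midway between its two hooks (cup frame x 26, y 0, z 53 mm). Hooks at y -12 and +12 mm, each 6 mm wide: neck z 50-56 mm reaching to x 35.5 mm, ending in a lip (x 31.5-35.5) that hangs down from z 56 to z 32 mm (cup frame).
- cup_ledge (a point): Middle of the flat closed thumb ledge at the cup's top rear (cup frame x 14, y 0, z 68 mm; ledge x +2 to +26 mm, full width): the place to press down on.
- post: Slotted upright, fixed. Origin on the counter under the middle of the steel strip's front face; the face is the plane x=0 and looks to -x, roughly to the robot; z up. Bamboo foot x -5 to +95 mm, 130 mm wide, 20 mm thick; strip 74 mm wide, 4 mm thick, top at z 118 mm, open behind; two rails behind its edges. Its stops are hard: do not load it with more than about 35 N.
- slots (a point): Nominal middle between the two slots, on the strip's front face (post frame z 93 mm). Slots at y -12 and +12 mm, 10 mm wide, nominal z 80-106.5 mm. The strip with slots and catch is really set anywhere from 10 mm lower to 10 mm higher than all nominal heights; no reported pose shows it: feel for it (or look).
- home (a point): Nominal place of the cup's origin when fully home (post frame x -27, y 0, z 30 mm; the necks then stand on the slots' lower edges). Hooks enter along post +x while the cup's underside is 18-20.5 mm above home, until its back meets the strip (cup origin x about -26 mm); elsewhere the hook tips strike the strip 9.5 mm sooner. These heights shift with the strip.
- catch (a joint): Spring catch: grey rounded nose, 16 mm wide, 6 mm high, on the middle line 20 mm above home height, standing 7 mm out of the strip's face. Value: m pushed in; 0 out, at most 0.009. The cup's back pushes it in 4 to 7 mm during the last 20 mm down, which takes about 3 to 12 N of downward push; when the cup is home it springs out to about 0 in the recess.
- stand: Bystander: low bamboo stand, 100 x 160 mm, 40 mm high with 22 mm pegs, fixed. Carries two lens cases.
- lens_teal: Bystander: lens case with teal caps, 64 x 31 x 17 mm, on the stand. Origin under its middle.
- lens_white: Bystander: lens case with white caps, 64 x 31 x 17 mm, on the stand. Origin under its middle.
- tray: Bystander: aluminium tray 110 x 190 x 18 mm. Origin under its middle.
- tweezer: Bystander: grey plastic tweezer, 95 mm long, 8 mm high, on the tray. Origin under its middle.
- jar: Bystander: frosted glass jar with screw lid, 66 mm across, 67 mm high. Origin under its middle.
- round_mirror: Bystander: round hand mirror, disc 120 mm across, handle to -x (165 mm from the origin), 11 mm high. Origin under the disc.

How it is judged:
By the outcome, as a careful person would: the job done as asked, in the order asked, and still so for the second after the job is handed in, with the robot touching nothing.
It also fails if it takes over 64 s, if anything falls off the work surface, if the arm or the gripper's body presses on something with over 40 N, if the wrist force passes 120 N, or if a joint passes its speed limit or range.

## Robot

A 6-joint arm with a two-finger parallel gripper is mounted at the origin on the work surface. World frame = base frame: x ahead of the robot, y to its left, z up, the work surface at z = 0. Lengths are in mm, angles in rad, forces in N, time in s.
With the tool pointing down it reaches from about 350 to 875 mm from the base axis. Payload 4.2 kg.
Tool frame: the origin (TCP) lies at the very end of the fingers, on their centre line; the grasp point (between the pads) lies 19 mm behind it; z points along the fingers, y is the direction in which the jaws open and shut (so a half turn about z gives the same grasp; the last joint's range is limited). The gripper opens to 85 mm and grips with 20 to 120 N. Pads are 22 mm wide; open, the fingers measure 114 mm over their backs; the gripper's body (76 mm by 85 mm) begins 54 mm behind the grasp point. The pads swing forward as they close: fully open they stand 13 mm farther back than shut.
Start: joints at [0.259, 0.385, 0.008, 0, -1.194, -0.259], TCP at [624.979, 0.025, 231.312] pointing down, gripper open.
Joint ranges: [-3.14, 3.14], [-1.21, 2.06], [-1.07, 1.41], [-3.16, 2.05], [-2.99, -0.16], [-3.1, 3.1]. Speed limits (rad/s): [2.79, 2.79, 3.14, 3.14, 3.14, 3.14].

## Interface

Orientations are given as a unit quaternion [x, y, z, w].
In Python, from bench import telemetry, eyes, arm gives the robot as it stands. The module is installed in compiled form; this text tells all that it offers.
- The arm moves only by the tool move_arm, never from a script. Its argument "deltas" is text: rows parted by semicolons, each of 6 numbers parted by spaces: the shift along the tool's x, y, z in cm, then the turn, a rotation vector about the tool's x, y, z in rad. A call has 1 to 12 rows; each row shifts and turns the commanded pose from where the row before left it, along the tool's axes as they then stand; what a row does not reach is not made up. A row lasts 1/8 s, in which the tool goes at most 62.5 mm and 10.7 degrees, less where a joint would pass 70% of its speed; a pose out of reach is approached as far as the arm can. A call is refused whole if a number of a shift passes 6.25 or a number of a turn 0.188, either way. A call with a gripper value outside its range is refused whole. "grip" is the finger opening in cm, from 0 to 8.54, set as the call begins (left out, the last holds). The fingers move at their own pace and stop on an object; the grip force is fixed at half the most. Time passes only in rows, so rows that do not move let the fingers close. It gives the time, the measured TCP pose, the force and the opening at its end, in the units of the state.
- telemetry.read_state(): the state, without advancing time (a new reading comes with each control period).
- eyes.get_image(name): name is "scene" or "side" or "wrist"; returns a dict with "pixels" (480x640x3 uint8, blue, green, red), "range_z" (480x640 float32, mm along the optical axis (not along the pixel's ray), 0 where there is no reading), "fx", "fy", "cx", "cy" (pixels), "dist_coeffs" ([k1, k2, p1, p2, k3] as OpenCV has them; the pictures are not rectified), "origin" and "orientation" of the camera in the world; the wrist camera has in their place "tool_from_camera" (4x4, takes a point from camera to tool coordinates, whose origin is the TCP and whose axes are the flange's). Camera axes: x right, y up, looking along -z (the intrinsics and any distortion apply to the point x, -y, -z); pixel columns grow to the right and rows downward; lengths in mm; the calibration is good to about 2 mm. A picture is of the moment at which its call begins: read the wrist's pose just before it.
- arm.job_done(): hands the job in, once; it reports no verdict.
Trained networks look in a picture, given as the dict that the camera call returned (one of the last four; its "shot" number tells which), for a name from the list of things; names that differ only in an ending like _2 or _b are one class to them, and where a whole thing is asked for, a point or a joint stands for the part that bears it (a point fixed in the world has none). Each returns a list of dicts, best first, with "p" (0 to 1); they miss things now and then, are a little off and sometimes report something else, mostly with a low value. They report only what shows in the picture. A call takes as long as a camera call.
- eyes.boxes_of(picture, name): "point" ([x, y, z] in mm, in world coordinates, good to about 4 mm: the middle of the surface that is visible of it).
The state is a dict: "clock": time; "joints": joint angles; "joint_vel": joint speeds; "joint_efforts": joint torques, N m; "position": TCP position; "ee_rot": TCP orientation; "contact_force": force on the tool from outside, world axes, zero at the start; "wrist_torque": the same for the moment, N m; "gripper_width": finger opening in mm.
Only numpy, scipy, OpenCV 4.12 (cv2) and the standard library are available. Lean on these libraries where they do the work, as an engineer would, in place of code of your own. Each camera call takes 0.05 s, during which the arm holds its last target.

## Working session

There is one attempt and no reset: what is moved stays moved. The work goes in short steps, Python scripts to look and compute and a tool call to move; the robot and the scene stay as the last step left them, time stands still between calls to the robot, and variables do not carry over. Pictures are saved under pics/ and viewed, and the job is handed in when it is done.

Besides the shell and the picture viewer there is one more tool, called after "Call:" as a command line: name --argument value ..., lists and objects as JSON in quotes. move_arm: Moves the arm, as the interface text tells. Its arguments: {"type":"object","properties":{"deltas":{"type":"string"},"grip":{"type":"number"}},"required":["deltas"]}

```bash
mkdir -p pics; cat > h.py <<'E'
import numpy as np, cv2
from bench import telemetry, eyes, arm
from scipy.spatial.transform import Rotation as R
def cam(name):
    s=telemetry.read_state(); im=eyes.get_image(name)
    if name=="wrist":
        T=np.eye(4);T[:3,:3]=R.from_quat(s["ee_rot"]).as_matrix();T[:3,3]=s["position"]
        M=T@np.array(im["tool_from_camera"])
    else:
        M=np.eye(4);o=np.array(im["orientation"]);M[:3,:3]=R.from_quat(o).as_matrix() if o.shape==(4,) else o
        M[:3,3]=im["origin"]
    K=np.array([[im["fx"],0,im["cx"]],[0,im["fy"],im["cy"]],[0,0,1]]);d=np.array(im["dist_coeffs"],float)
    return im,M,K,d
def cloud(im,M,K,d):
    h,w=im["range_z"].shape
    u,v=np.meshgrid(np.arange(w),np.arange(h))
    p=cv2.undistortPoints(np.stack([u,v],-1).reshape(-1,1,2).astype(np.float64),K,d).reshape(h,w,2)
    z=im["range_z"].astype(float)
    P=np.stack([p[...,0]*z,-p[...,1]*z,-z],-1)
    W=P@M[:3,:3].T+M[:3,3]; W[z<=0]=np.nan
    return W
def proj(pts,M,K,d):
    c=(np.array(pts,float)-M[:3,3])@M[:3,:3]
    c=c*[1,-1,-1]
    return cv2.projectPoints(c,np.zeros(3),np.zeros(3),K,d)[0].reshape(-1,2)
def save(n,im): cv2.imwrite("pics/"+n+".png",im["pixels"])
E
python3 - <<'E'
from h import *
s=telemetry.read_state();print(s)
for n in ["scene","side","wrist"]:
    im,M,K,d=cam(n);save(n+"0",im);print(n,M.round(3).tolist(),K.tolist(),d)
    np.savez(n+"0",W=cloud(im,M,K,d),px=im["pixels"],M=M,K=K,d=d)
    for t in ["cup","cup_hooks","cup_ledge","post","catch","slots"]:
        print(t,[(np.round(b["point"],1).tolist(),round(b["p"],2)) for b in eyes.boxes_of(im,t)][:3])
print(telemetry.read_state()["clock"])
E
```

```text
{'clock': 0.0, 'joints': array([ 2.58600230e-01,  3.85553981e-01,  6.63652435e-03, -5.32993686e-04,
       -1.19399447e+00, -2.58598898e-01]), 'joint_vel': array([ 2.45577923e-05, -4.45529762e-04, -8.49773958e-04, -6.83206942e-04,
        3.00781313e-04, -2.49274952e-03]), 'joint_efforts': array([-9.55001960e-04, -3.92286408e+01,  1.88399577e+01,  4.18616563e+00,
       -4.72148502e-03,  8.27910434e-07]), 'position': array([6.24417036e+02, 2.91896690e-02, 2.30222279e+02]), 'ee_rot': array([-0.70703731,  0.70717541,  0.00074594, -0.00078985]), 'contact_force': array([0.09760863, 0.75796611, 0.33940797]), 'wrist_torque': array([-0.02806146, -0.00013682, -0.01677262]), 'gripper_width': 85.1553800635839}
scene [[-0.374, -0.777, 0.507, 1221.781], [0.927, -0.304, 0.217, 306.969], [-0.015, 0.552, 0.834, 1264.687], [0.0, 0.0, 0.0, 1.0]] [[596.3757643651686, 0.0, 321.6960406233855], [0.0, 596.3757643651686, 237.7322274164314], [0.0, 0.0, 1.0]] [0.04349293 0.         0.         0.         0.        ]
cup [([464.1, -280.6, 54.5], 0.64)]
cup_hooks [([465.5, -278.1, 56.4], 0.93)]
cup_ledge [([463
[... 460 characters left out ...]
       0.         0.       ]
cup [([450.9, -290.7, 48.6], 0.57)]
cup_hooks [([454.8, -294.5, 50.2], 0.84)]
cup_ledge [([453.2, -295.3, 47.7], 0.92)]
post [([658.8, 144.8, 17.1], 0.69)]
catch []
slots [([655.0, 142.2, 25.2], 0.96)]
wrist [[-1.0, -0.001, -0.001, 624.263], [0.001, -0.965, -0.26, -64.906], [-0.001, -0.26, 0.965, 372.722], [0.0, 0.0, 0.0, 1.0]] [[415.7394969575839, 0.0, 320.5245646120183], [0.0, 415.7394969575839, 245.09435267370813], [0.0, 0.0, 1.0]] [0.01654734 0.         0.         0.         0.        ]
cup [([366.4, 281.7, 15.4], 0.59)]
cup_hooks []
cup_ledge []
post [([666.5, 131.3, 22.9], 0.77)]
catch [([623.5, 165.9, 45.8], 0.58)]
slots [([669.4, 134.1, 17.3], 0.58)]
1.05
```

View pics/scene0.png

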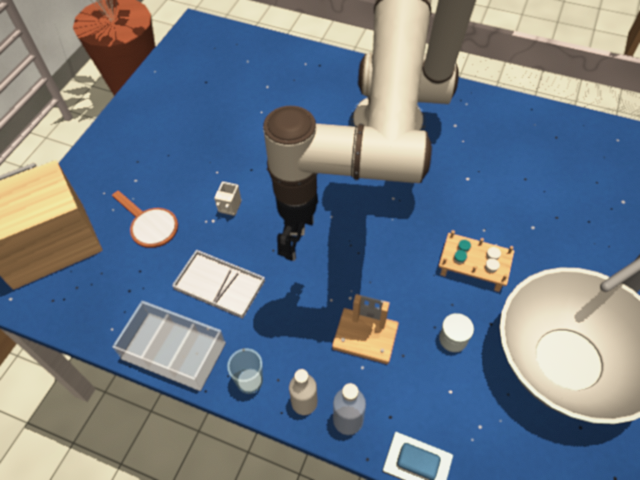

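View pics/side0.png

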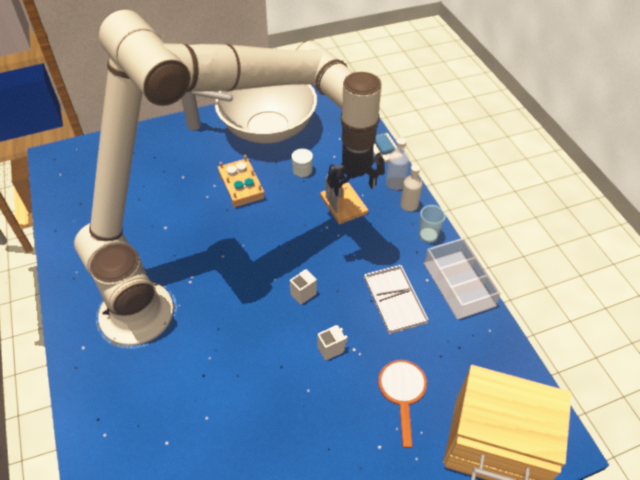

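View pics/wrist0.png

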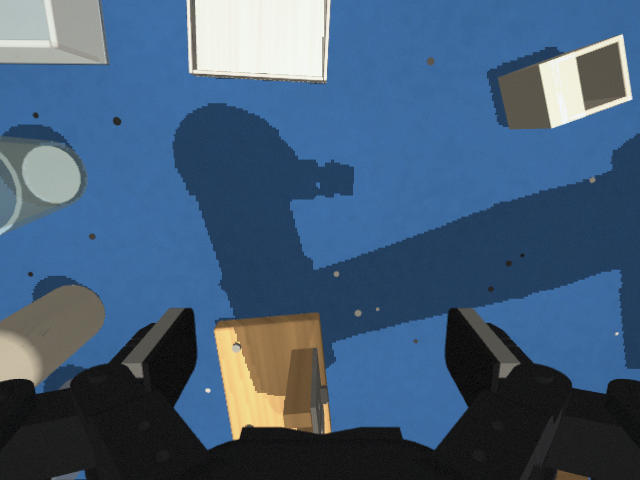

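```bash
python3 - <<'E'
from h import *
for n,boxes in [("side0",[(280,260,330,310),(305,315,360,365)]),("scene0",[(205,170,250,225),(325,285,405,370)]),("wrist0",[(480,20,640,140)])]:
    z=np.load(n+".npz");W=z["W"]
    for (a,b,c,e) in boxes:
        P=W[b:e,a:c].reshape(-1,3);P=P[np.isfinite(P[:,2])]
        for lo,hi in [(58,80),(25,58),(100,135)]:
            q=P[(P[:,2]>lo)&(P[:,2]<hi)]
            if len(q): print(n,a,b,lo,len(q),np.percentile(q,[2,50,98],axis=0).round(1).tolist())
    for k,(a,b,c,e) in enumerate(boxes):
        cv2.imwrite(f"pics/{n}_c{k}.png",cv2.resize(z["px"][b:e,a:c],None,fx=8,fy=8,interpolation=cv2.INTER_CUBIC)[:600,:800])
import cv2
def load(f): return cv2.resize(cv2.imread(f"pics/{f}.png"),(390,390))
cv2.imwrite("pics/mont.png",np.hstack([load("side0_c0"),load("side0_c1")]))
cv2.imwrite("pics/mont2.png",np.hstack([load("scene0_c0"),load("scene0_c1")]))
E
```

```text
side0 280 260 58 254 [[412.7, -126.4, 58.4], [450.2, -98.0, 68.1], [473.9, -73.0, 74.4]]
side0 280 260 25 248 [[411.8, -127.7, 25.3], [437.9, -112.4, 41.3], [473.7, -76.2, 57.3]]
side0 305 315 58 297 [[423.1, -309.2, 58.7], [459.5, -285.7, 68.0], [481.6, -262.6, 73.9]]
side0 305 315 25 259 [[422.6, -310.5, 25.9], [446.8, -301.5, 42.9], [488.8, -264.7, 57.0]]
scene0 205 170 58 291 [[423.4, -306.4, 58.4], [462.3, -282.0, 67.1], [482.4, -260.4, 73.4]]
scene0 205 170 25 277 [[424.3, -305.2, 26.6], [460.0, -280.3, 43.9], [489.9, -259.4, 57.2]]
scene0 325 285 58 140 [[624.6, 132.8, 59.2], [629.2, 164.9, 69.2], [652.0, 203.9, 78.9]]
scene0 325 285 25 344 [[624.8, 113.3, 25.1], [642.0, 168.3, 36.6], [708.3, 226.7, 57.2]]
scene0 325 285 100 225 [[622.8, 131.8, 100.9], [633.4, 165.2, 111.2], [652.5, 203.6, 118.8]]
wrist0 480 20 58 4307 [[414.7, -123.4, 58.8], [453.5, -95.9, 66.3], [474.4, -71.1, 68.1]]
wrist0 480 20 25 2978 [[414.9, -121.2, 25.8], [425.8, -98.7, 43.0], [476.6, -69.6, 57.5]]
```

View pics/mont.png

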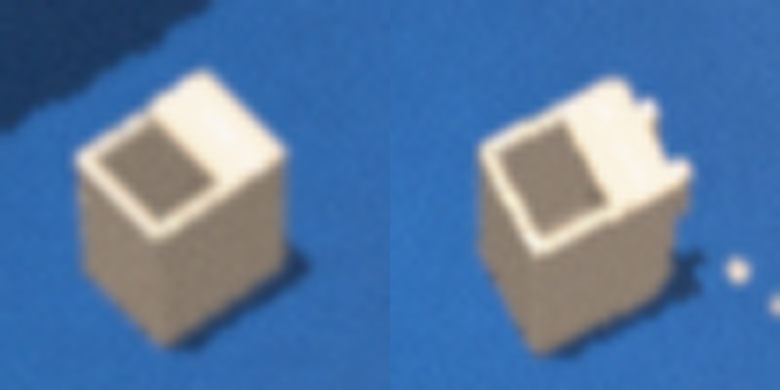

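View pics/mont2.png

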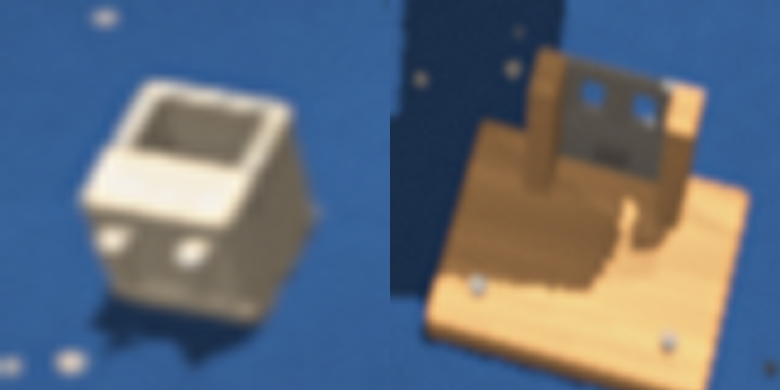

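Call:
move_arm --deltas "0 0 0 0 0 0.1745;0 0 0 0 0 0.1745;0 0 0 0 0 0.1745;0 0 0 0 0 0.1745;0 0 0 0 0 0.1745;0 0 0 0 0 0.1745;0 0 0 0 0 0.1745;0 0 0 0 0 0.1745;0 0 0 0 0 0.1745"

```text
clock: 2.17
position: [625.0, 0.0, 231.3]
ee_rot: [0.003, 1.0, -0.0, -0.0]
contact_force: [-1.0, 0.5, -0.2]
gripper_width: 85.2
```

Call:
move_arm --deltas "1.7 3.3 1.6 0 0 0;1.7 3.3 1.6 0 0 0;1.7 3.3 1.6 0 0 0;1.7 3.3 1.6 0 0 0;1.7 3.3 1.6 0 0 0;0 0 0 0 -0.167 0;0 0 0 0 -0.167 0;0 0 0 0 -0.167 0;0 0 0 0 0 0;0 0 0 0 0 0"

```text
clock: 3.42
position: [556.3, 151.0, 163.9]
ee_rot: [0.008, 0.979, -0.013, 0.202]
contact_force: [-0.3, 0.6, 0.5]
gripper_width: 85.4
```

```bash
python3 - <<'E'
from h import *
im,M,K,d=cam("wrist");save("w1",im);W=cloud(im,M,K,d)
np.savez("w1",W=W,px=im["pixels"],M=M,K=K,d=d);print(M.round(3).tolist())
for n in ["scene"]:
    im,M,K,d=cam(n);save(n+"1",im);np.savez(n+"1",W=cloud(im,M,K,d),px=im["pixels"],M=M,K=K,d=d)
E
```

```text
[[0.022, -0.782, -0.622, 438.66], [0.999, 0.003, 0.032, 156.952], [-0.024, -0.623, 0.782, 267.424], [0.0, 0.0, 0.0, 1.0]]
```

View pics/w1.png

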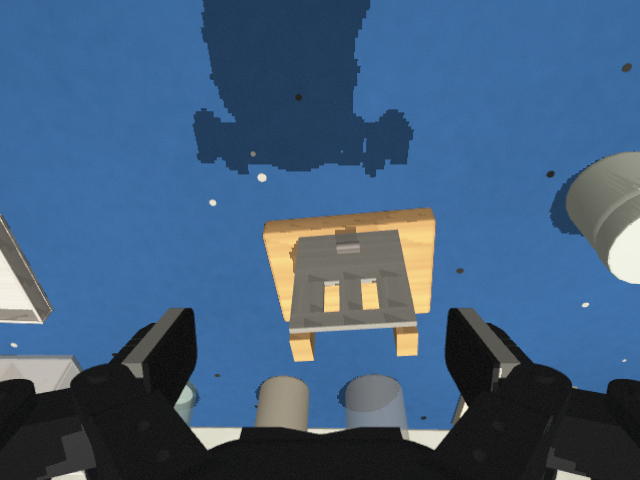

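```bash
python3 - <<'E'
from h import *
z=np.load("w1.npz");W=z["W"];px=z["px"]
c=px[195:365,250:450]
cv2.imwrite("pics/w1c.png",cv2.resize(c,None,fx=4,fy=3.5,interpolation=cv2.INTER_CUBIC))
# plane fit of strip: pixel polygon between catch & edges
m=np.zeros(W.shape[:2],bool)
m[245:275,305:330]=1; m[245:275,375:395]=1; m[255:272,330:380]=1
m[285:315,344:360]=1;m[280:318,384:400]=1
P=W[m];P=P[np.isfinite(P).all(1)]
for _ in range(4):
    c0=P.mean(0);n=np.linalg.svd(P-c0,full_matrices=False)[2][2];r=(P-c0)@n;P=P[abs(r)<2.5*r.std()+.1]
n=n*np.sign(-n[0]);print("n",n,c0,r.std(),len(P),"yaw deg",np.degrees(np.arctan2(-n[1],-n[0])))
# intersection of pixel ray with plane
M,K,d=z["M"],z["K"],z["d"]
def hit(u,v):
    p=cv2.undistortPoints(np.array([[[u,v]]],float),K,d)[0,0];D=M[:3,:3]@np.array([p[0],-p[1],-1]);t=n@(c0-M[:3,3])/(n@D);return M[:3,3]+t*D
for nm,u,v in [("topL",291,331),("topR",415,325)]: print(nm,hit(u,v).round(1))
import sys
# use depth discontinuity for slots: residual map
R_=(W-c0)@n
for v in range(225,340,3): print(v,"".join('.' if not np.isfinite(R_[v,u]) else ('#' if abs(R_[v,u])<2.5 else ('+' if R_[v,u]>0 else '-')) for u in range(270,430,2)))
print("origin-yaw",np.arctan2(-n[1],-n[0]))
np.savez("plane",n=n,c=c0)
E
```

```text
n [-0.99551478 -0.09457062 -0.00259198] [624.46581499 171.71310028  63.14610583] 0.4557608363642797 3162 yaw deg 5.426625165519557
topL [628.1 131.8 109.5]
topR [621.4 202.5 110.4]
225 +++++++++++++++++++++++++++++++++++++++++++++++++++++++++++++++++++++#+++##+####
228 +++++++++++++++++++++++++++++++++++++++++++++++++++#++++########################
231 ++++++++++++++++++++++++++++++++#+##+#+#+#####.###################-####----#----
234 ++++++++++++++##+#++#############.###############################---------------
237 ++###############################################################---------------
240 #############-###################################################---------------
243 --------------###################++++++++++++###########.#########--------------
246 --------------###################++++++++++++#########.###########--------------
249 --------------####################+++++++++++#####################--------------
252 --------------#####################################################-------------
255 --------------###################################################
[... 1726 characters left out ...]
----###############################################################-------
321 ----------################################################################------
324 ----------####################################################-###-###--##------
327 ----------#################################-#---###---#-------------------------
330 ----------###########-##--------------------------------------------------------
333 --------------------------------------------------------------------------------
336 --------------------------------------------------------------------------------
339 --------------------------------------------------------------------------------
origin-yaw 0.09471247640989852
```

View pics/w1c.png

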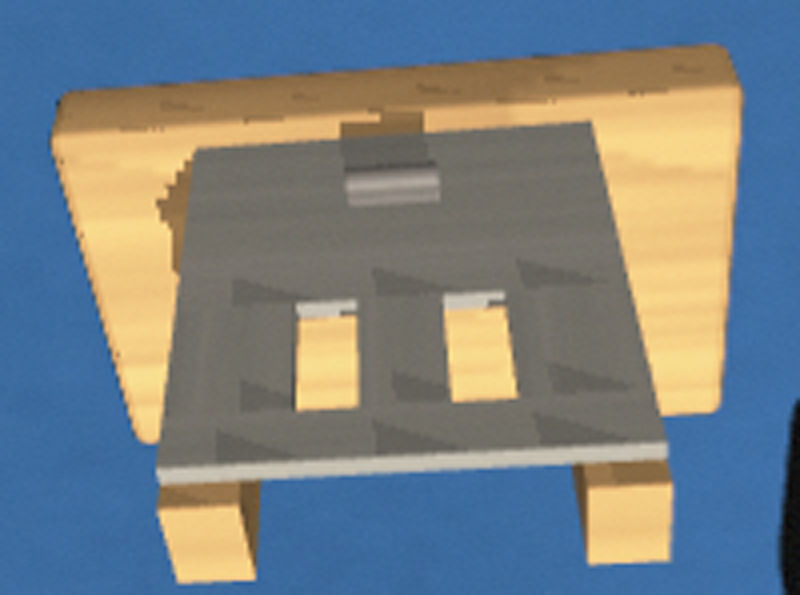

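```bash
cat >> h.py <<'E'
def mkhit(M,K,d,n,c0):
    def hit(u,v):
        p=cv2.undistortPoints(np.array([[[u,v]]],float),K,d)[0,0];D=M[:3,:3]@np.array([p[0],-p[1],-1]);t=n@(c0-M[:3,3])/(n@D);return M[:3,3]+t*D
    return hit
E
python3 - <<'E'
from h import *
z=np.load("w1.npz");p=np.load("plane.npz");n=p["n"];c=p["c"]
hit=mkhit(z["M"],z["K"],z["d"],n,c)
Q={"topL":(158,467),"topR":(666,443),"sLtl":(297,411),"sLtr":(358,408),"sRtl":(452,404),"sRtr":(518,400),"sLbl":(297,302),"sLbr":(357,299),"sRbl":(445,293),"sRbr":(505,290),"catch_botL":(345,175),"catchR":(438,172),"botL":(195,150),"botR":(592,123)}
t=np.array([-n[1],n[0],0]);t/=np.linalg.norm(t)
t*=np.sign(t[1])
for k,(a,b) in Q.items():
    h=hit(250+(a+.5)/4-.5,195+(b+.5)/3.5-.5);print(k,h.round(1),"s",round((h-c)@t,1))
# yaw refit using XY-only near scene
z=np.load("scene1.npz");
W=z["W"][270:380,320:410].reshape(-1,3)
cv2.imwrite("pics/s1c.png",cv2.resize(z["px"][280:370,325:405],None,fx=6,fy=6,interpolation=cv2.INTER_CUBIC))
# foot top: z approx 20 from both
for nm in ["w1","scene1"]:
    W=np.load(nm+".npz")["W"].reshape(-1,3)
    P=W[(abs(W[:,2]-20)<5)&(W[:,0]>590)&(W[:,0]<750)&(W[:,1]>70)&(W[:,1]<260)]
    r=cv2.minAreaRect(P[:,:2].astype(np.float32));print(nm,len(P),P[:,2].mean(),r)
E
```

```text
topL [628.3 130.5 107.2] s -41.4
topR [621.3 203.6 107.7] s 32.0
sLtl [626.4 150.8  96.4] s -21.0
sLtr [625.5 159.9  96.5] s -11.8
sRtl [624.2 173.9  96.7] s 2.3
sRtr [623.2 183.7  96.6] s 12.1
sLbl [626.5 150.3  69.1] s -21.5
sLbr [625.6 160.1  69.2] s -11.7
sRbl [624.2 174.4  69.1] s 2.7
sRbr [623.3 184.   69.2] s 12.3
catch_botL [625.8 158.3  31.7] s -13.4
catchR [624.2 175.   32.8] s 3.3
botL [628.5 130.2  19.6] s -41.7
botR [621.5 203.8  19.8] s 32.2
w1 6709 19.072427242530576 ((669.1245727539062, 171.005615234375), (100.80985260009766, 130.1676025390625), 5.362579345703125)
scene1 2039 20.496071652772468 ((670.5452880859375, 170.45115661621094), (103.59754943847656, 130.2672576904297), 5.01030969619751)
```

View pics/s1c.png

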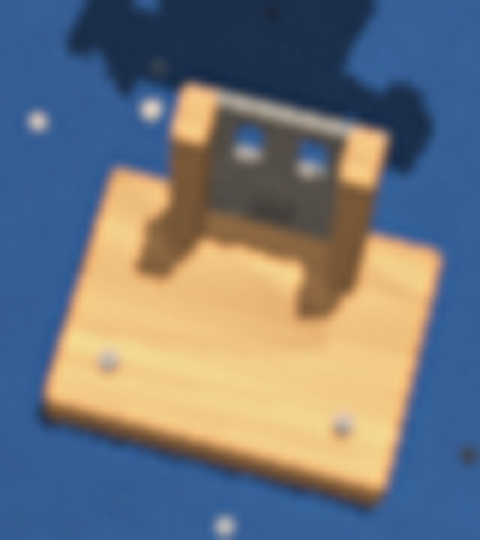

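```bash
cat >> h.py <<'E'
def tool_R(yaw):  # tool z down, tool x = -(cos,sin) , tool y = left
    x=np.array([-np.cos(yaw),-np.sin(yaw),0]);y=np.array([-np.sin(yaw),np.cos(yaw),0]);return R.from_matrix(np.stack([x,y,[0,0,-1]],1))
def plan(pos,yaw,N,tilt_first=0):
    s=telemetry.read_state();p=np.array(s["position"]);r=R.from_quat(s["ee_rot"]);g=tool_R(yaw)
    rv=(r.inv()*g).as_rotvec();print("pose",p.round(1),"rotvec to go",rv.round(4),"per row",(rv/N).round(4))
    print("shift in final frame cm",(g.inv().apply(np.array(pos)-p)/10).round(3),"now frame",(r.inv().apply(np.array(pos)-p)/10).round(3))
    step=(np.array(pos)-p)/N
    for i in range(N):
        ri=r*R.from_rotvec(rv*i/N);print((ri.inv().apply(step)/10).round(2),end=" ")
    print()
E
python3 - <<'E'
from h import *
plan([443,-284,231],0,12)
E
```

```text
pose [556.7 151.5 163.9] rotvec to go [-0.0271  0.4078 -0.0159] per row [-0.0023  0.034  -0.0013]
shift in final frame cm [ 11.368 -43.554  -6.71 ] now frame [  7.337 -43.926  -9.376]
[ 0.61 -3.66 -0.78] [ 0.64 -3.66 -0.77] [ 0.67 -3.66 -0.75] [ 0.7  -3.65 -0.74] [ 0.73 -3.65 -0.72] [ 0.76 -3.65 -0.71] [ 0.79 -3.64 -0.69] [ 0.82 -3.64 -0.67] [ 0.85 -3.64 -0.65] [ 0.87 -3.64 -0.63] [ 0.9  -3.63 -0.61] [ 0.92 -3.63 -0.58]
```

Call:
move_arm --deltas "0.61 -3.6 -0.78 -0.002 0.034 -0.001;0.64 -3.6 -0.77 -0.002 0.034 -0.001;0.67 -3.6 -0.75 -0.002 0.034 -0.001;0.7 -3.6 -0.74 -0.002 0.034 -0.001;0.73 -3.6 -0.72 -0.002 0.034 -0.001;0.76 -3.6 -0.71 -0.002 0.034 -0.001;0.79 -3.6 -0.69 -0.002 0.034 -0.001;0.82 -3.6 -0.67 -0.002 0.034 -0.001;0.85 -3.6 -0.65 -0.002 0.034 -0.001;0.87 -3.6 -0.63 -0.002 0.034 -0.001;0.9 -3.6 -0.61 -0.002 0.034 -0.001;0 0 0 0 0 0"

```text
clock: 5.03
position: [452.4, -244.2, 226.1]
ee_rot: [0.004, 1.0, -0.002, 0.017]
contact_force: [0.6, 0.8, 0.2]
gripper_width: 85.4
```

```bash
python3 - <<'E'
from h import *
plan([443,-284,231],0,5)
im,M,K,d=cam("wrist");save("w2",im);W=cloud(im,M,K,d)
np.savez("w2",W=W,px=im["pixels"],M=M,K=K,d=d)
E
```

```text
pose [ 452.4 -244.2  226.1] rotvec to go [-0.0044  0.0347 -0.0072] per row [-0.0009  0.0069 -0.0014]
shift in final frame cm [ 0.938 -3.983 -0.49 ] now frame [ 0.892 -3.991 -0.504]
[ 0.18 -0.8  -0.1 ] [ 0.18 -0.8  -0.1 ] [ 0.18 -0.8  -0.1 ] [ 0.18 -0.8  -0.1 ] [ 0.19 -0.8  -0.1 ]
```

View pics/w2.png

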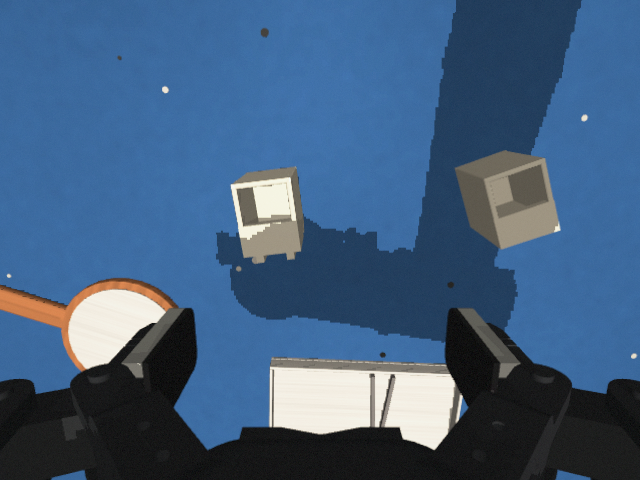

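```bash
python3 - <<'E'
from h import *
z=np.load("w2.npz");W=z["W"][150:275,210:330].reshape(-1,3);W=W[np.isfinite(W[:,2])]
P=W[(W[:,2]>64)&(W[:,2]<72)];print(len(P),P[:,2].mean(),np.median(P[:,2]))
print(cv2.minAreaRect(P[:,:2].astype(np.float32)))
H=W[(W[:,2]>48)&(W[:,2]<60)&(W[:,0]>478)];print("hooks",len(H),H.min(0),H.max(0))
hit=mkhit(z["M"],z["K"],z["d"],np.array([0,0,1.]),np.array([0,0,68.]))
for uv in [(233,184),(297,178),(303,252),(242,258)]: pass
c=z["px"][150:280,210:330];cv2.imwrite("pics/w2c.png",cv2.resize(c,None,fx=5,fy=4.6,interpolation=cv2.INTER_CUBIC))
W0=np.load("w2.npz")["W"]; G=W0[20:130,300:400].reshape(-1,3);print("counter",np.nanmean(G[:,2]))
for nm,b in [("scene1",(205,170,250,225)),("side0",(305,315,360,365))]:
    W=np.load(nm+".npz")["W"][b[1]:b[3],b[0]:b[2]].reshape(-1,3);P=W[(W[:,2]>64)&(W[:,2]<72)];print(nm,len(P),P[:,2].mean(),cv2.minAreaRect(P[:,:2].astype(np.float32)))
E
```

```text
2657 66.8729000925598 66.91168665672774
((452.35955810546875, -284.2889709472656), (56.5595817565918, 44.24278259277344), 6.327401638031006)
hooks 119 [ 482.68640074 -295.3027912    48.20003279] [ 491.23243816 -265.34959358   56.63090353]
counter -1.2525841445111847
scene1 191 67.89804935702492 ((451.433349609375, -284.1181640625), (59.368465423583984, 46.6294059753418), 7.174680233001709)
side0 210 68.29381657701735 ((451.69073486328125, -285.23919677734375), (58.09380340576172, 47.478580474853516), 5.157634735107422)
```

View pics/w2c.png

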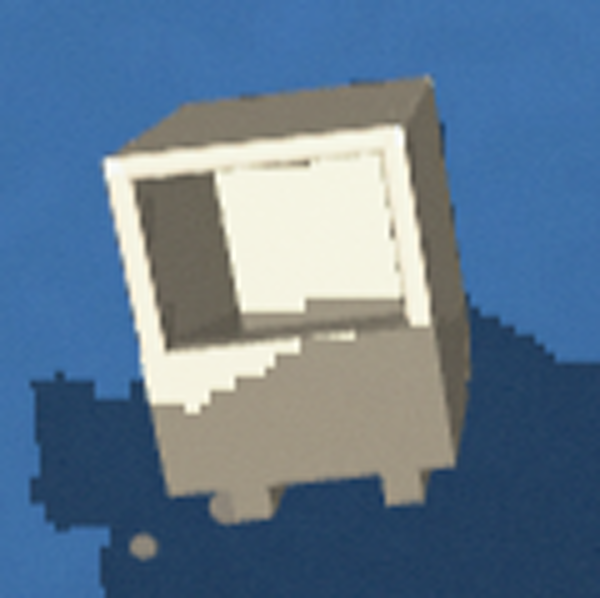

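```bash
python3 - <<'E'
from h import *
plan([451.4,-284.4,100],0.11,6)
E
```

```text
pose [ 452.  -243.2  225.7] rotvec to go [-0.006   0.0338 -0.1161] per row [-0.001   0.0056 -0.0194]
shift in final frame cm [ 0.517 -4.09  12.573] now frame [ 0.468 -4.071 12.581]
[ 0.08 -0.68  2.1 ] [ 0.08 -0.68  2.1 ] [ 0.08 -0.68  2.1 ] [ 0.08 -0.68  2.1 ] [ 0.08 -0.68  2.1 ] [ 0.08 -0.68  2.1 ]
```

Call:
move_arm --deltas "0.08 -0.68 2.1 -0.001 0.0056 -0.0194;0.08 -0.68 2.1 -0.001 0.0056 -0.0194;0.08 -0.68 2.1 -0.001 0.0056 -0.0194;0.08 -0.68 2.1 -0.001 0.0056 -0.0194;0.08 -0.68 2.1 -0.001 0.0056 -0.0194;0.08 -0.68 2.1 -0.001 0.0056 -0.0194;0 0 0 0 0 0;0 0 0 0 0 0"

```text
clock: 6.08
position: [451.5, -283.8, 100.8]
ee_rot: [-0.056, 0.998, -0.001, 0.0]
contact_force: [-0.1, 0.3, 0.6]
gripper_width: 85.6
```

```bash
python3 - <<'E'
from h import *
plan([451.4,-284.4,34],0.11,4)
im,M,K,d=cam("wrist");save("w3",im);W=cloud(im,M,K,d)
plan([451.4,-284.4,34],0.11,4)
g=tool_R(.11); # cup-frame coords
yaw=.11;o=np.array([454.4,-284.1])
pts=[]
for x,y in [(-30,-22),(26,-22),(26,22),(-30,22)]:
    pts.append([o[0]+x*np.cos(yaw)-y*np.sin(yaw),o[1]+x*np.sin(yaw)+y*np.cos(yaw),68])
pp=proj(pts,M,K,d);print(pp.round(0).tolist());px=im["pixels"].copy()
cv2.polylines(px,[pp.astype(np.int32)],True,(0,0,255),1);cv2.imwrite("pics/w3o.png",px)
E
```

```text
pose [ 451.5 -283.8  100.8] rotvec to go [-0.0021  0.0004  0.0031] per row [-0.0005  0.0001  0.0008]
shift in final frame cm [ 0.015 -0.057  6.679] now frame [ 0.017 -0.043  6.679]
[ 0.   -0.01  1.67] [ 0.   -0.01  1.67] [ 0.   -0.01  1.67] [ 0.   -0.01  1.67] 
pose [ 451.5 -284.   101.1] rotvec to go [-0.0024  0.0009  0.0029] per row [-0.0006  0.0002  0.0007]
shift in final frame cm [ 0.016 -0.042  6.707] now frame [ 0.022 -0.026  6.707]
[ 0.01 -0.01  1.68] [ 0.01 -0.01  1.68] [ 0.   -0.01  1.68] [ 0.   -0.01  1.68] 
[[266.0, 227.0], [270.0, 345.0], [365.0, 345.0], [369.0, 228.0]]
```

View pics/w3o.png

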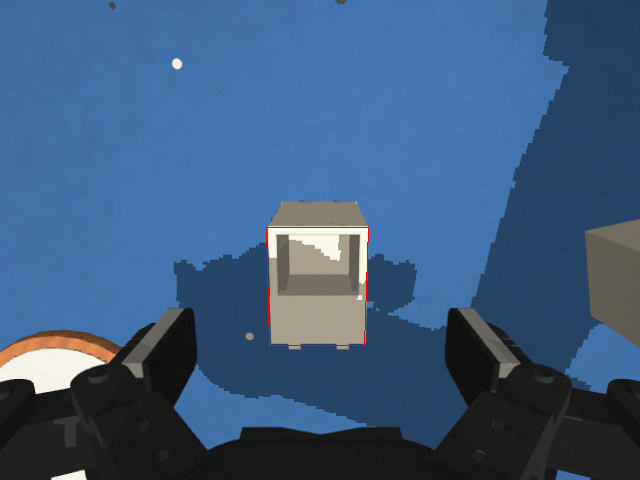

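Call:
move_arm --deltas "0 0 1.8 0 0 0;0 0 1.8 0 0 0.003;0 0 1.6 0 0 0;0 0 1.0 0 0 0;0 0 0.5 0 0 0;0 0 0 0 0 0;0 0 0 0 0 0"

```text
clock: 7.0
position: [451.0, -284.7, 33.7]
ee_rot: [-0.055, 0.999, -0.001, 0.0]
contact_force: [-0.1, 0.2, -0.4]
gripper_width: 85.5
```

Call:
move_arm --deltas "0 0 0 0 0 0;0 0 0 0 0 0;0 0 0 0 0 0;0 0 0 0 0 0;0 0 0 0 0 0;0 0 0 0 0 0;0 0 0 0 0 0;0 0 0 0 0 0" --grip 3.5

```text
clock: 8.0
position: [450.9, -284.7, 33.5]
ee_rot: [-0.055, 0.999, -0.001, -0.0]
contact_force: [-0.2, 0.2, 5.1]
gripper_width: 42.9
```

Call:
move_arm --deltas "0 0 -0.5 0 0 0;0 0 -1 0 0 0;0 0 -1.5 0 0 0;0 0 -2 0 0 0;0 0 -2 0 0 0;0 0 -2 0 0 0;0 0 -2 0 0 0;0 0 0 0 0 0;0 0 0 0 0 0"

```text
clock: 9.12
position: [450.1, -284.1, 142.8]
ee_rot: [-0.054, 0.999, -0.001, -0.001]
contact_force: [-0.2, -0.1, -1.7]
gripper_width: 43.4
```

```bash
python3 - <<'E'
from h import *
s=telemetry.read_state();print(s["contact_force"],s["wrist_torque"])
im,M,K,d=cam("wrist");save("w4",im);W=cloud(im,M,K,d)
np.savez("w4",W=W,px=im["pixels"],M=M,K=K,d=d)
p=np.array(s["position"]);r=R.from_quat(s["ee_rot"]);print(p,r.as_quat())
T=r.inv().apply(W[180:450,220:420].reshape(-1,3)-p)  # tool coords
ok=np.isfinite(T[:,2])&(T[:,2]>-45)&(T[:,2]<0)&(abs(T[:,1])<21)
A=T[ok];print(np.percentile(A,[1,50,99],axis=0).round(1).tolist())
B=A[(A[:,2]<-31)&(A[:,2]>-39)];print(len(B),B.min(0).round(1),B.max(0).round(1),np.median(B[:,2]))
plan([598.6-60,164.5-5,150],0.0935,12)
E
```

```text
[-0.1643916  -0.10224188 -1.71998016] [0.07081597 0.02668243 0.02672671]
[ 450.10761065 -284.07694756  142.75140858] [-5.43615857e-02  9.98520897e-01 -6.24457293e-04 -6.68571303e-04]
[[-20.5, -20.7, -36.2], [-2.0, -0.7, -32.6], [27.0, 20.7, -0.8]]
11383 [-22.7 -21.  -39. ] [ 27.3  21.  -31. ] -33.31386818438062
pose [ 449.9 -284.   142.4] rotvec to go [-0.0009 -0.0023  0.0154] per row [-0.0001 -0.0002  0.0013]
shift in final frame cm [-12.97   43.333  -0.765] now frame [-13.633  43.128  -0.836]
[-1.14  3.59 -0.07] [-1.13  3.6  -0.07] [-1.13  3.6  -0.07] [-1.12  3.6  -0.07] [-1.12  3.6  -0.07] [-1.11  3.6  -0.07] [-1.11  3.6  -0.07] [-1.1   3.6  -0.07] [-1.1   3.61 -0.07] [-1.09  3.61 -0.07] [-1.09  3.61 -0.06] [-1.09  3.61 -0.06]
```

View pics/w4.png

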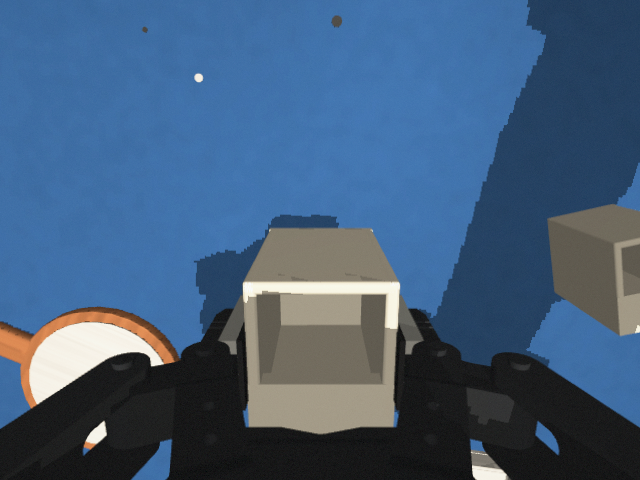

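```bash
python3 - <<'E'
from h import *
plan([535.3,158.7,140],0.093,14)
E
```

```text
pose [ 449.9 -284.   142.4] rotvec to go [-0.0009 -0.0023  0.0159] per row [-0.0001 -0.0002  0.0011]
shift in final frame cm [-12.612  43.291   0.235] now frame [-13.298  43.085   0.165]
[-0.95  3.08  0.01] [-0.95  3.08  0.01] [-0.94  3.08  0.01] [-0.94  3.08  0.01] [-0.94  3.08  0.01] [-0.93  3.08  0.01] [-0.93  3.08  0.01] [-0.93  3.08  0.01] [-0.92  3.09  0.01] [-0.92  3.09  0.02] [-0.91  3.09  0.02] [-0.91  3.09  0.02] [-0.91  3.09  0.02] [-0.9   3.09  0.02]
```

Call:
move_arm --deltas "-0.4 1.5 0 0 0 0.001;-0.95 3.1 0 0 0 0.0015;-0.95 3.1 0 0 0 0.0015;-0.95 3.1 0 0 0 0.0015;-0.95 3.1 0 0 0 0.0015;-0.95 3.1 0 0 0 0.0015;-0.95 3.1 0 0 0 0.0015;-0.95 3.1 0 0 0 0.0015;-0.95 3.1 0 0 0 0.0015;-0.95 3.1 0 0 0 0.0015;-0.95 3.1 0 0 0 0.0015;-0.95 3.1 0 0 0 0.001"

```text
clock: 10.68
position: [522.1, 82.4, 141.7]
ee_rot: [-0.046, 0.999, -0.001, -0.001]
contact_force: [0.5, -0.7, -1.8]
gripper_width: 43.6
```

```bash
python3 - <<'E'
from h import *
plan([535.3,158.7,140],0.093,5)
E
```

```text
pose [522.1  82.4 141.7] rotvec to go [-0.0023 -0.0023 -0.0003] per row [-0.0005 -0.0005 -0.0001]
shift in final frame cm [-2.026  7.476  0.166] now frame [-2.024  7.477  0.145]
[-0.4   1.5   0.03] [-0.4   1.5   0.03] [-0.4   1.5   0.03] [-0.41  1.5   0.03] [-0.41  1.5   0.03]
```

Lagging still; finish with slower rows, then lower toward entry height at stand-off.

Call:
move_arm --deltas "-0.4 1.3 0 0 0 0;-0.4 1.3 0.1 0 0 0;-0.3 1.1 0.1 0 0 0;-0.3 0.6 0 0 0 0;0 0.2 0 0 0 0;0 0 0 0 0 0;0 0 0 0 0 0"

```text
clock: 11.55
position: [532.4, 126.5, 140.3]
ee_rot: [-0.046, 0.999, -0.001, -0.0]
contact_force: [0.6, -0.3, -1.0]
gripper_width: 43.4
```

```bash
python3 - <<'E'
from h import *
plan([535.3,158.7,73.3],0.093,5)
E
```

```text
pose [532.4 126.5 140.3] rotvec to go [-0.0019 -0.001  -0.0014] per row [-0.0004 -0.0002 -0.0003]
shift in final frame cm [-0.591  3.183  6.7  ] now frame [-0.593  3.197  6.693]
[-0.12  0.64  1.34] [-0.12  0.64  1.34] [-0.12  0.64  1.34] [-0.12  0.64  1.34] [-0.12  0.64  1.34]
```

Call:
move_arm --deltas "-0.1 0.6 1.3 0 0 0;-0.1 0.6 1.3 0 0 0;-0.1 0.6 1.3 0 0 0;-0.1 0.6 1.3 0 0 0;-0.1 0.5 0.9 0 0 0;-0.1 0.3 0.6 -0.002 -0.001 0;0 0 0 0 0 0;0 0 0 0 0 0;0 0 0 0 0 0"

```text
clock: 12.68
position: [535.7, 159.1, 73.7]
ee_rot: [-0.046, 0.999, 0.0, 0.0]
contact_force: [-0.3, 0.1, -1.0]
gripper_width: 43.2
```

```bash
python3 - <<'E'
from h import *
plan([535.3,158.7,73.3],0.093,5)
im,M,K,d=cam("wrist");save("w5",im);W=cloud(im,M,K,d);np.savez("w5",W=W,px=im["pixels"],M=M,K=K,d=d)
im,M,K,d=cam("side");save("side5",im);np.savez("side5",W=cloud(im,M,K,d),px=im["pixels"],M=M,K=K,d=d)
c=im["pixels"][160:240,290:390];cv2.imwrite("pics/side5c.png",cv2.resize(c,None,fx=7,fy=7,interpolation=cv2.INTER_CUBIC))
im,M,K,d=cam("scene");c=im["pixels"][270:370,310:410];cv2.imwrite("pics/scene5c.png",cv2.resize(c,None,fx=6,fy=6,interpolation=cv2.INTER_CUBIC))
E
```

```text
pose [535.7 159.1  73.7] rotvec to go [ 0.0005  0.001  -0.001 ] per row [ 0.0001  0.0002 -0.0002]
shift in final frame cm [ 0.043 -0.04   0.037] now frame [ 0.043 -0.04   0.037]
[ 0.01 -0.01  0.01] [ 0.01 -0.01  0.01] [ 0.01 -0.01  0.01] [ 0.01 -0.01  0.01] [ 0.01 -0.01  0.01]
```

View pics/w5.png

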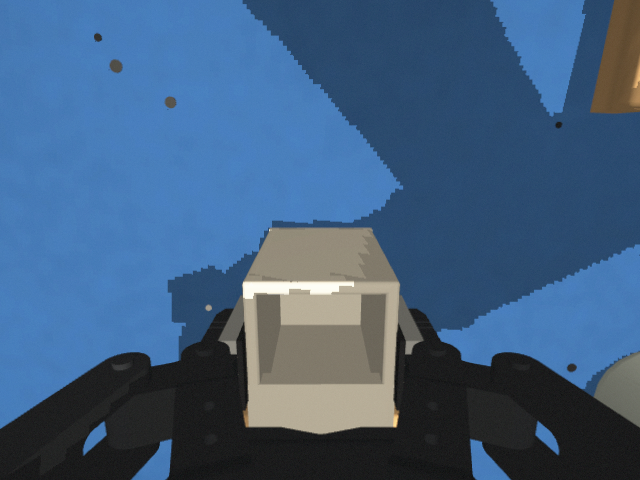

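View pics/scene5c.png

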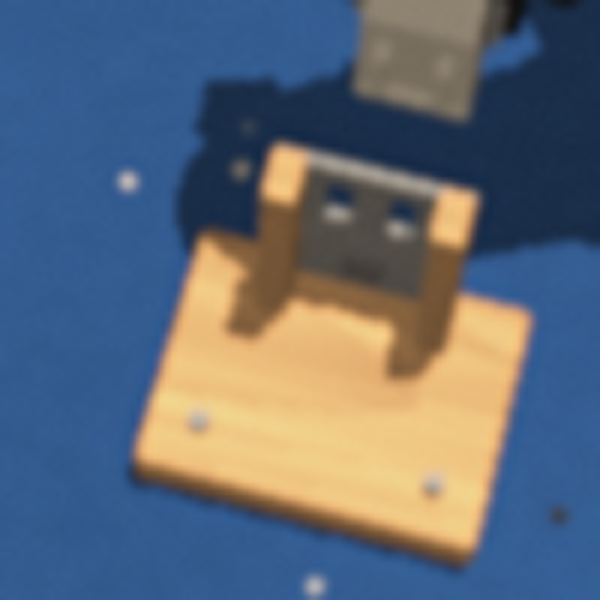

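View pics/side5c.png

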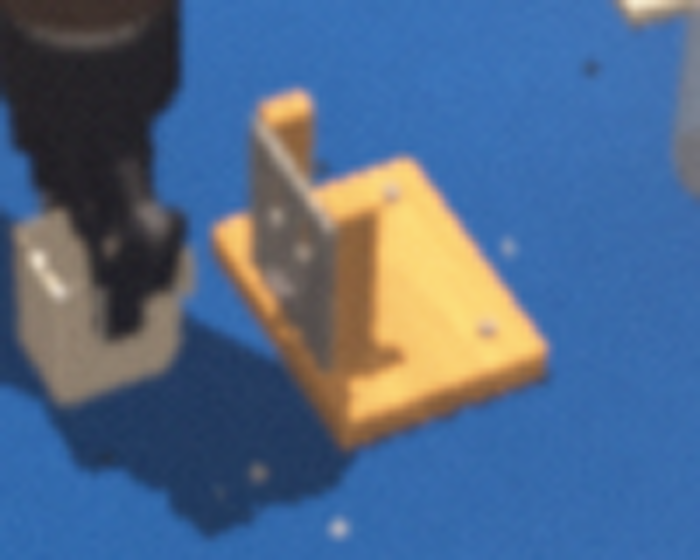

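Call:
move_arm --deltas "-0.8 -0.04 0.04 0 0 0;-1.2 0 0 0 0 0;-1.2 0 0 0 0 0;-0.8 0 0 0 0 0;-0.4 0 0 0 0 0;-0.2 0 0 0 0 0;0 0 0 0 0 0;0 0 0 0 0 0"

```text
clock: 13.82
position: [581.0, 162.9, 72.8]
ee_rot: [-0.046, 0.999, 0.0, -0.0]
contact_force: [-0.2, -0.2, -1.5]
gripper_width: 42.9
```

```bash
cat > st.py <<'E'
from h import *
def st(Ox=np.array([624.9,167.1]),yaw=.093):
    s=telemetry.read_state();p=np.array(s["position"]);r=R.from_quat(s["ee_rot"])
    e=np.array([np.cos(yaw),np.sin(yaw)]);l=np.array([-e[1],e[0]])
    print("t",round(s["clock"],2),"post x,y,z of TCP",np.round([(p[:2]-Ox)@e,(p[:2]-Ox)@l,p[2]],2),"F",np.round(s["contact_force"],1),"M",np.round(s["wrist_torque"],2),"rot err",(r.inv()*tool_R(yaw)).as_rotvec().round(4),"w",s["gripper_width"])
if __name__=="__main__": st()
E
python3 st.py; python3 - <<'E'
from h import *
im,M,K,d=cam("scene");save("scene6",im);c=im["pixels"][270:370,310:410];cv2.imwrite("pics/scene6c.png",cv2.resize(c,None,fx=6,fy=6,interpolation=cv2.INTER_CUBIC))
E
```

```text
t 13.82 post x,y,z of TCP [-4.409e+01 -6.000e-02  7.282e+01] F [-0.2 -0.2 -1.5] M [-0.01  0.02  0.02] rot err [ 0.0001 -0.0001 -0.0007] w 42.922734055194425
```

View pics/scene6c.png

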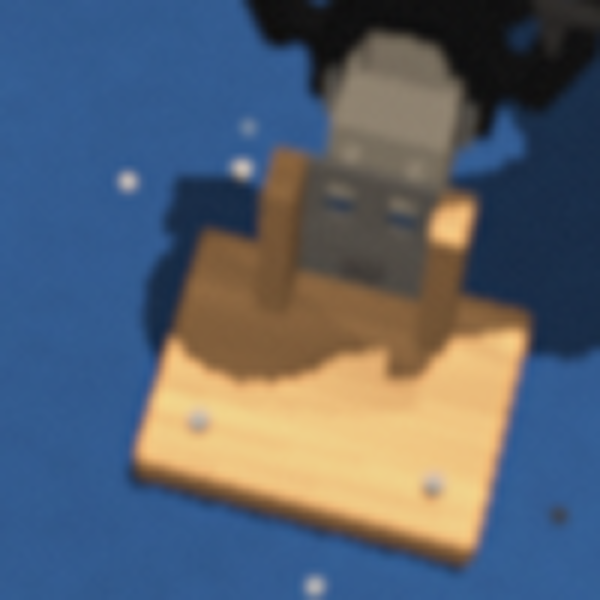

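Call:
move_arm --deltas "-0.2 0 -0.04 0 0 0;-0.15 0 0 0 0 0;-0.15 0 0 0 0 0;-0.15 0 0 0 0 0;-0.1 0 0 0 0 0;0 0 0 0 0 0"

```text
clock: 14.62
position: [588.8, 163.7, 73.1]
ee_rot: [-0.046, 0.999, 0.0, 0.0]
contact_force: [-0.6, 0.2, -1.8]
gripper_width: 42.9
```

```bash
python3 st.py
```

```text
t 14.62 post x,y,z of TCP [-3.622e+01 -7.000e-02  7.315e+01] F [-0.6  0.2 -1.8] M [ 0.01  0.02 -0.  ] rot err [ 0.0001  0.0001 -0.0008] w 42.89101582906178
```

Call:
move_arm --deltas "-0.1 0 0 0 0 0;-0.1 0 0 0 0 0;-0.1 0 0 0 0 0;-0.05 0 0 0 0 0;0 0 0 0 0 0"

```text
clock: 15.25
position: [592.3, 164.0, 73.2]
ee_rot: [-0.046, 0.999, 0.0, 0.0]
contact_force: [-0.4, 0.2, -1.2]
gripper_width: 43.3
```

```bash
python3 st.py
```

```text
t 15.25 post x,y,z of TCP [-3.277e+01 -6.000e-02  7.317e+01] F [-0.4  0.2 -1.2] M [0.01 0.02 0.  ] rot err [ 0.0001  0.0001 -0.0009] w 43.32956253524223
```

Call:
move_arm --deltas "-0.1 0 0 0 0 0;-0.1 0 0 0 0 0;-0.05 0 0 0 0 0;0 0 0 0 0 0"

```text
clock: 15.75
position: [594.6, 164.2, 73.1]
ee_rot: [-0.046, 0.999, 0.0, -0.0]
contact_force: [-0.2, -0.1, -1.6]
gripper_width: 43.6
```

```bash
python3 st.py
```

```text
t 15.75 post x,y,z of TCP [-30.42  -0.1   73.14] F [-0.2 -0.1 -1.6] M [0.02 0.11 0.06] rot err [ 0.     -0.0002 -0.0009] w 43.55745192417276
```

Call:
move_arm --deltas "-0.05 0 0 0 0 0;-0.05 0 0 0 0 0;0 0 0 0 0 0"

```text
clock: 16.12
position: [595.5, 164.2, 73.1]
ee_rot: [-0.046, 0.999, -0.0, -0.0]
contact_force: [-1.9, -0.5, -0.7]
gripper_width: 43.3
```

```bash
python3 st.py
```

```text
t 16.12 post x,y,z of TCP [-29.56  -0.13  73.13] F [-1.9 -0.5 -0.7] M [0.07 0.52 0.06] rot err [-0.     -0.0005 -0.0009] w 43.264178981722125
```

Call:
move_arm --deltas "0 0 0.1 0 0 0;0 0 0.1 0 0 0;0 0 0.1 0 0 0;0 0 0.1 0 0 0;0 0 0 0 0 0"

```text
clock: 16.75
position: [595.5, 164.2, 69.2]
ee_rot: [-0.046, 0.999, -0.0, -0.0]
contact_force: [-4.0, 0.3, 3.4]
gripper_width: 43.4
```

```bash
python3 st.py
```

```text
t 16.75 post x,y,z of TCP [-29.49  -0.15  69.17] F [-4.   0.3  3.4] M [-0.14  1.11  0.06] rot err [-0.0001 -0.0003 -0.0008] w 43.35010529826372
```

Call:
move_arm --deltas "0 0 0.1 0 0 0;0 0 0.1 0 0 0;0 0 0.1 0 0 0;0 0 0.1 0 0 0;0 0 0 0 0 0"

```text
clock: 17.38
position: [595.5, 164.2, 65.1]
ee_rot: [-0.046, 0.999, -0.0, -0.0]
contact_force: [-6.5, -0.0, 4.7]
gripper_width: 43.3
```

```bash
python3 st.py
```

```text
t 17.38 post x,y,z of TCP [-29.51  -0.13  65.1 ] F [-6.5 -0.   4.7] M [-0.12  1.4   0.08] rot err [-0.0001 -0.0004 -0.0009] w 43.30593548620974
```

Call:
move_arm --deltas "0 0 0.1 0 0 0;0 0 0.1 0 0 0;0 0 0.1 0 0 0;0 0 0.1 0 0 0;0 0 0 0 0 0"

```text
clock: 18.0
position: [595.3, 164.2, 60.3]
ee_rot: [-0.046, 0.999, -0.0, -0.001]
contact_force: [-3.7, -0.6, -0.3]
gripper_width: 43.4
```

```bash
python3 st.py
```

```text
t 18.0 post x,y,z of TCP [-29.71  -0.15  60.34] F [-3.7 -0.6 -0.3] M [-0.04  1.06 -0.  ] rot err [-0.0001 -0.0011 -0.0012] w 43.37435267245893
```

Call:
move_arm --deltas "0 0 0.1 0 0 0;0 0 0.1 0 0 0;0 0 0.1 0 0 0;0 0 0.05 0 0 0;0 0 0 0 0 0"

```text
clock: 18.62
position: [595.3, 164.1, 56.9]
ee_rot: [-0.046, 0.999, -0.0, -0.001]
contact_force: [-4.1, -0.8, -4.0]
gripper_width: 43.2
```

```bash
python3 st.py
```

```text
t 18.62 post x,y,z of TCP [-29.79  -0.23  56.9 ] F [-4.1 -0.8 -4. ] M [-0.05  1.04 -0.06] rot err [-0.0002 -0.0013 -0.0012] w 43.19111619331433
```

Call:
move_arm --deltas "0 0 0.05 0 0 0;0 0 0.05 0 0 0;0 0 0.05 0 0 0;0 0 0 0 0 0"

```text
clock: 19.12
position: [595.5, 164.2, 56.3]
ee_rot: [-0.046, 0.999, -0.0, -0.0]
contact_force: [-4.4, -1.1, -2.5]
gripper_width: 43.3
```

```bash
python3 st.py
```

```text
t 19.12 post x,y,z of TCP [-29.5   -0.17  56.3 ] F [-4.4 -1.1 -2.5] M [-0.25  1.2   0.1 ] rot err [-0.0001 -0.0002 -0.0006] w 43.346354832017965
```

Call:
move_arm --deltas "0 0 0.05 0 0 0;0 0 0.05 0 0 0;0 0 0 0 0 0"

```text
clock: 19.5
position: [595.6, 164.2, 56.0]
ee_rot: [-0.046, 0.999, -0.0, 0.0]
contact_force: [-6.4, -1.3, 1.4]
gripper_width: 43.2
```

```bash
python3 st.py
```

```text
t 19.5 post x,y,z of TCP [-29.46  -0.15  56.04] F [-6.4 -1.3  1.4] M [-0.19  1.69  0.11] rot err [-0.0001  0.0001 -0.0004] w 43.20364846373117
```

Call:
move_arm --deltas "0 0 0.05 0 0 0;0 0 0.05 0 0 0;0 0 0.05 0 0 0;0 0 0 0 0 0"

```text
clock: 20.0
position: [595.6, 164.3, 54.7]
ee_rot: [-0.046, 0.999, 0.0, 0.0]
contact_force: [-6.2, -1.2, 1.8]
gripper_width: 43.2
```

```bash
python3 st.py;  python3 - <<'E'
from h import *
for n,b in [("scene",(270,370,310,410)),("side",(150,250,290,390))]:
    im,M,K,d=cam(n);save(n+"7",im);c=im["pixels"][b[0]:b[1],b[2]:b[3]];cv2.imwrite(f"pics/{n}7c.png",cv2.resize(c,None,fx=6,fy=6,interpolation=cv2.INTER_CUBIC))
E
```

```text
t 20.0 post x,y,z of TCP [-2.946e+01 -3.000e-02  5.468e+01] F [-6.2 -1.2  1.8] M [-0.2   1.8   0.13] rot err [ 0.      0.0002 -0.0003] w 43.16553695164003
```

View pics/scene7c.png

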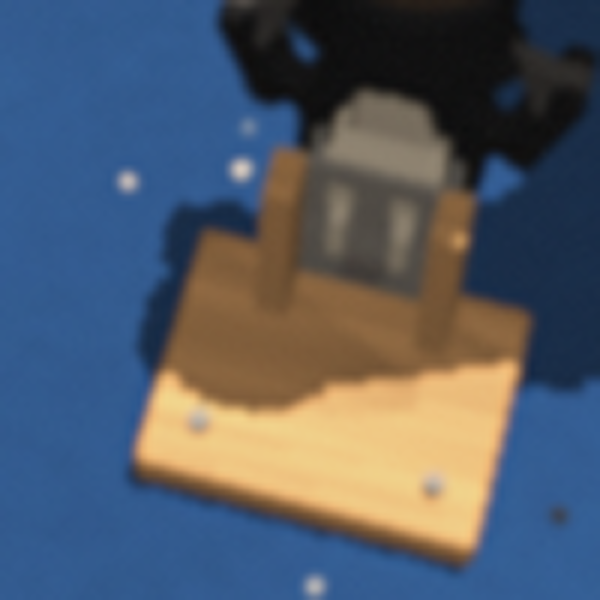

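View pics/side7c.png

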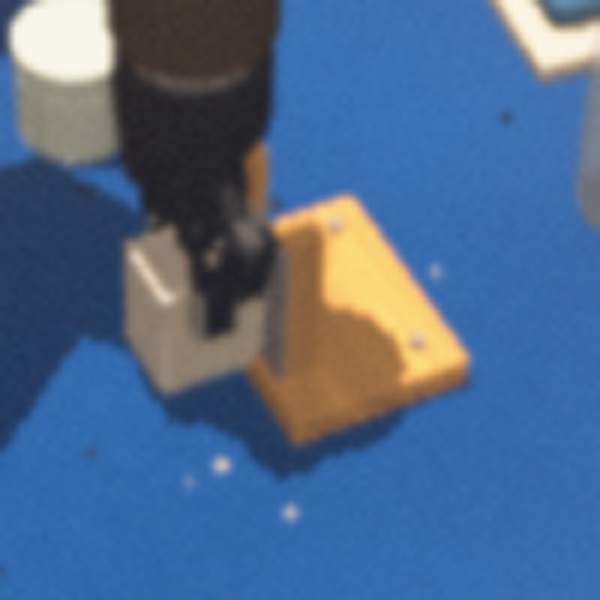

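Call:
move_arm --deltas "0 0 0.05 0 0 0;0 0 0.05 0 0 0;0 0 0 0 0 0"

```text
clock: 20.48
position: [595.6, 164.3, 54.1]
ee_rot: [-0.046, 0.999, -0.0, 0.0]
contact_force: [-6.9, -0.7, 4.6]
gripper_width: 43.4
```

```bash
python3 st.py
```

```text
t 20.48 post x,y,z of TCP [-2.942e+01 -3.000e-02  5.415e+01] F [-6.9 -0.7  4.6] M [-0.17  2.04  0.09] rot err [-0.      0.0004 -0.0001] w 43.445822630208255
```

Call:
move_arm --deltas "0 0 0.05 0 0 0;0 0 0.05 0 0 0;0 0 0 0 0 0"

```text
clock: 20.85
position: [595.6, 164.3, 54.1]
ee_rot: [-0.047, 0.999, -0.0, 0.0]
contact_force: [-9.1, -1.3, 7.4]
gripper_width: 43.2
```

```bash
python3 st.py
```

```text
t 20.85 post x,y,z of TCP [-2.943e+01 -2.000e-02  5.406e+01] F [-9.1 -1.3  7.4] M [-0.25  2.53  0.19] rot err [-0.0002  0.0007  0.0002] w 43.23740431005738
```

Call:
move_arm --deltas "0.05 0 0 0 0 0;0.05 0 0.05 0 0 0;0 0 0.05 0 0 0;0 0 0 0 0 0"

```text
clock: 21.35
position: [595.6, 164.3, 54.0]
ee_rot: [-0.047, 0.999, 0.0, 0.001]
contact_force: [-8.4, -1.5, 11.0]
gripper_width: 43.6
```

```bash
python3 st.py
```

```text
t 21.35 post x,y,z of TCP [-2.945e+01 -3.000e-02  5.398e+01] F [-8.4 -1.5 11. ] M [-0.51  2.31  0.11] rot err [0.     0.0029 0.0005] w 43.60556570967887
```

Call:
move_arm --deltas "0.03 0 -0.1 0 0 0;0 0 0 0 0 0"

```text
clock: 21.6
position: [595.6, 164.4, 54.0]
ee_rot: [-0.047, 0.999, 0.0, 0.002]
contact_force: [-6.3, -1.6, 7.2]
gripper_width: 43.3
```

Call:
move_arm --deltas "0 0 0 0 0 0;0 0 0 0 0 0;0 0 0 0 0 0;0 0 0 0 0 0;0 0 0 0 0 0;0 0 0 0 0 0" --grip 6.5

```text
clock: 22.35
position: [594.5, 164.2, 51.6]
ee_rot: [-0.046, 0.999, 0.0, 0.0]
contact_force: [0.8, -0.1, 0.5]
gripper_width: 65.0
```

```bash
python3 st.py
```

```text
t 22.35 post x,y,z of TCP [-3.054e+01 -4.000e-02  5.164e+01] F [ 0.8 -0.1  0.5] M [-0.04  0.06 -0.03] rot err [ 0.0001  0.0002 -0.0008] w 64.97774264510501
```

Call:
move_arm --deltas "0 0 -0.5 0 0 0;0 0 -1 0 0 0;0 0 -1.5 0 0 0;0 0 -2 0 0 0;0 0 -2 0 0 0;0 0 -2 0 0 0;0 0 -2 0 0 0;0.5 0 -1.5 0 0 0;0.8 0 0 0 0 0;0.7 0 0 0 0 0;0 0 0 0 0 0;0 0 0 0 0 0"

```text
clock: 23.85
position: [574.4, 162.3, 176.1]
ee_rot: [-0.046, 0.999, -0.0, -0.0]
contact_force: [0.2, -0.1, -0.7]
gripper_width: 65.1
```

```bash
python3 st.py; python3 - <<'E'
from h import *
im,M,K,d=cam("wrist");save("w8",im);W=cloud(im,M,K,d);np.savez("w8",W=W,px=im["pixels"],M=M,K=K,d=d)
px=im["pixels"].copy()
yaw=.093;O=np.array([624.9,167.1]);e=np.array([np.cos(yaw),np.sin(yaw)]);l=np.array([-e[1],e[0]])
P=(W[...,:2]-O);X=P@e;Y=P@l
for x in (-1,-5,-15,-22,-55):
    m=(abs(X-x)<1.2)&(abs(Y)<15)&(W[...,2]>70); print("x",x,"z",np.nanmedian(W[m][:,2]).round(2),m.sum())
m=(X<-1)&(X>-65)&(abs(Y)<30)&(W[...,2]>83)&(W[...,2]<94)
print(cv2.minAreaRect(np.stack([X[m],Y[m]],1).astype(np.float32)), "strip top",np.nanmedian(W[(abs(X-2)<1)&(abs(Y)<30)&(W[...,2]>95)][:,2]))
im,M,K,d=cam("scene");save("scene8",im)
b=(270,370,310,410);c=im["pixels"][b[0]:b[1],b[2]:b[3]];cv2.imwrite(f"pics/scene8c.png",cv2.resize(c,None,fx=6,fy=6,interpolation=cv2.INTER_CUBIC))
E
```

```text
t 23.85 post x,y,z of TCP [-5.0780e+01 -1.0000e-01  1.7615e+02] F [ 0.2 -0.1 -0.7] M [ 0.05 -0.05  0.02] rot err [-0.0004 -0.0007 -0.0007] w 65.06035569672395
x -1 z 100.3 571
x -5 z 87.35 189
x -15 z 86.89 189
x -22 z 86.65 187
x -55 z 84.92 156
((-29.773651123046875, -0.3674430847167969), (57.45809555053711, 46.25653839111328), 0.08131859451532364) strip top 107.66876533940018
```

View pics/w8.png

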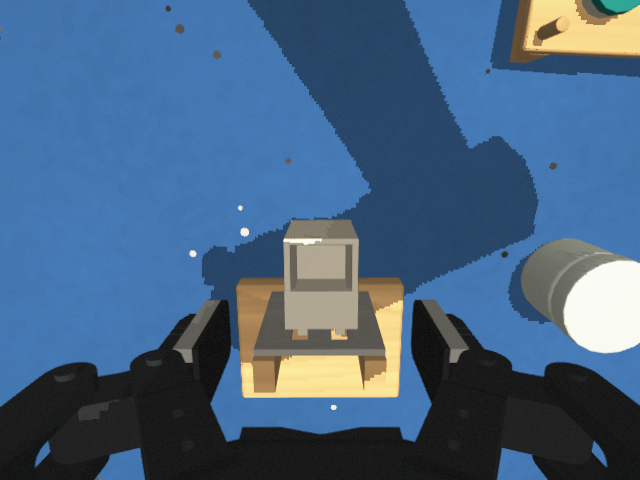

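View pics/scene8c.png

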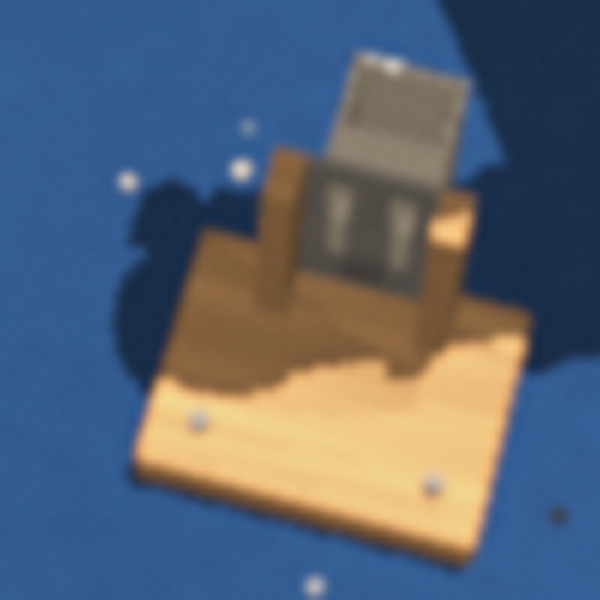

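```bash
python3 - <<'E'
from h import *
im,M,K,d=cam("side");save("side9",im)
s=telemetry.read_state();print(s["clock"],s["contact_force"],s["position"])
print(arm.job_done())
E
```

```text
24.0 [-0.04188026  0.16587658  0.15468292] [574.63516972 162.33747953 176.32932664]
the job is handed in; nothing more can be done
None
```

View pics/side9.png

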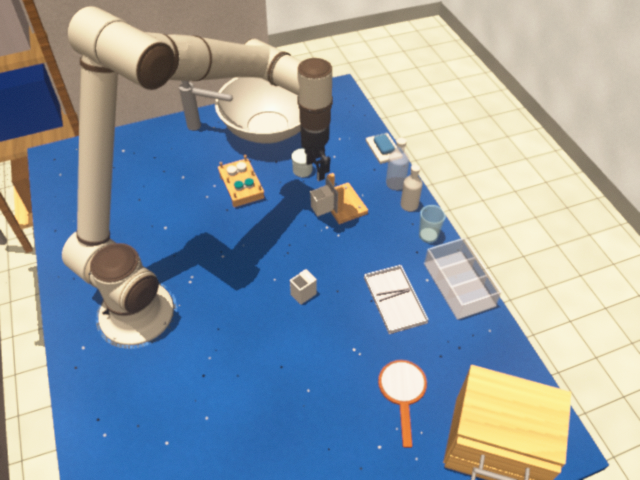

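The two-hooked cup is hanging on the upright with both hooks in their slots. I pressed it down to a firm stop, let go, and handed the job in at 24 s. Another cup without hooks was also on the counter, and I left it alone.

- **Strip height:** the camera put the strip about 9.5 mm below nominal, so I aimed for a home height of about 20.5 mm for the cup's underside. The hooks went in without touching the strip.
- **Pressing down:** I lowered the cup about 19 mm in steps of 1 mm or less. The push rose to about 5 N over the catch. About 3 mm above home the cup pulled down on the gripper, as if the catch were springing out. The cup then stopped at 20.5 mm; pressing up to 11 N moved it no further, and I stopped there.
- **After letting go:** the scene camera shows both hook lips behind the strip. The cup's ledge is 20–21 mm below the strip top, and it should be 20 mm when home. The gripper was clear, with no contact force. The last side picture shows the other things where they were.
- **Not fully settled:** I could not see or read the catch itself, so that it snapped out is inferred from the forces and the final height. The wrist camera also shows the cup leaning about 3° forward. That fits the play in the hooks and a catch that isn't pushing, but I did not check it against a second view.

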